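Fit a pulley hub on its dowel pins and hold its keyed shaft home

ROBOT

A 6-joint arm with a two-finger parallel gripper is mounted at the origin on a cart in front of the work surface, level with it; the furniture and walls round the work are solid. World frame = base frame: x ahead of the robot, y to its left, z up, the work surface at z = 0. Lengths are in m, angles in degrees, forces in N, time in s.
With the tool pointing down it reaches from about 0.4 to 0.825 m from the base axis. Payload 7 kg.
Tool frame: the origin (TCP) lies midway between the tips of the shut fingers; the grasp point (between the pads) lies 19 mm behind it; y points along the fingers, z is the direction in which the jaws open and shut, and the axes are right-handed (so a half turn about y gives the same grasp; the last joint's range is limited). The gripper opens to 88 mm and grips with 3 to 60 N. Pads are 19 mm wide; open, the fingers measure 130 mm over their backs; the gripper's body (78 mm by 193 mm) begins 47 mm behind the grasp point.
Start: joints at [79.704, 20.546, 0.682, 0, -70.136, -16.507], TCP at [0.304, 0.602, 0.227] pointing down, gripper open.
Joint ranges: [-176.03, 176.03], [-82.01, 121.73], [-58.28, 71.71], [-173.87, 95.51], [-174.79, -0.11], [-173.66, 173.66]. Speed limits (degrees/s): [136.94, 136.94, 172.46, 180, 180, 180].

INTERFACE

Orientations are given as [roll, pitch, yaw] about the fixed x, y, z axes, in that order (R = Rz(yaw) Ry(pitch) Rx(roll)).
In Python, from plant import ctrl gives the robot as it stands.
- The arm moves only by the tool step_arm, never from a script. Its argument "rows" is a list that holds one entry, the list of rows, each a list of 7 numbers: the gripper command: -1 is shut, 1 is fully open, values between are in proportion, then the shift along the world's x, y, z in cm, then the turn, a rotation vector about the world's x, y, z in degrees. In form: [[[fingers, tx, ty, tz, rx, ry, rz], ...]]. A call has 1 to 12 rows; each row shifts and turns the commanded pose from where the row before left it; what a row does not reach is not made up. A row lasts 1/8 s, in which the tool goes at most 62.5 mm and 10.7 degrees, less where a joint would pass 70% of its speed; a pose out of reach is approached as far as the arm can. A call is refused whole if a number of a shift passes 6.25 or a number of a turn 10.7, either way. A call with a gripper value outside its range is refused whole. The fingers move at their own pace and stop on an object; the grip force is fixed at half the most. Time passes only in rows, so rows that do not move let the fingers close. It gives the time, the measured TCP pose, the force and the opening at its end, in the units of the state.
- ctrl.get_obs(): the state, without advancing time (a new reading comes with each control period).
- ctrl.snapshot(name): name is "side" or "top"; returns the picture (420x560x3 uint8, blue, green, red); there is no depth.
- ctrl.camera_params(name): a dict with "vertical_fov" (degrees; the focal length in pixels is half the picture's height over the tangent of half this angle, whatever the lens; pixels are square), "cx", "cy" (the principal point, pixels), "rvec" (rotation vector, rad) and "tvec" (3), from world to camera coordinates, as OpenCV has them. Camera axes: x right, y down, z forward; pixel columns grow to the right and rows downward; lengths in m; the calibration is good to about 2 mm. A picture is of the moment at which its call begins. camera_params takes no time and is no camera call.
- ctrl.close_job(): hands the job in, once; it reports no verdict.
The state is a dict: "clock": time; "joint_pos": joint angles; "qvel": joint speeds; "tau": joint torques, N m; "tool_pos": TCP position; "orientation": TCP orientation; "force": force on the tool from outside, world axes, zero at the start; "moment": the same for the moment, N m; "opening": finger opening in m.
Only numpy, scipy, OpenCV 4.12 (cv2) and the standard library are available. Lean on these libraries where they do the work, as an engineer would, in place of code of your own. Each camera call takes 0.05 s, during which the arm holds its last target. There are 200 camera calls.

TASK

Set the loose toothed pulley hub onto the drive base so that both dowel pins enter its foot and it sits flat, and let go of it. Then take the keyed shaft from its stand, push it into the hub's bore, turning it until its key slips into the keyway, and keep pushing against the spring until the head is fully home on the hub. Finish while gripping the shaft and holding it pressed home there, since the spring would push it out again; leave the other things on the bench where they are.

Things in the scene. Friction and masses are not known exactly. Their poses are not given: they have to be found in the camera images.
- base_top (a point): Drive base: fixed aluminium plate, 88 (x) by 124 (y) by 12 mm high, with corner screw heads. Point: centre of its top face, 12 mm above the worktop; z up. Two steel dowel pins at y = +36 and -36 mm, 8 mm in diameter, 18 mm high above the plate, the upper 8 mm tapering to 3 mm. In the centre a round brass spring ejector, 13.6 mm in diameter.
- ejector (a joint): Travel of the brass ejector in m: 0 when out (its top 16 mm above the plate), up to 0.011 as it is pressed down. It pushes up with about 4 N at 0 and 8 N at 0.008 (shaft home), enough to lift the shaft when nobody holds it.
- hub_center (a point): Loose pulley hub, metal, 0.25 to 0.46 kg, 52 mm high, upright on the worktop at the start. Point: on its bore axis half-way up (26 mm above its underside); z up. Its foot is a plate 54 (x) by 100 (y) by 9 mm; above it a toothed ring, 49 mm in diameter, up to 23 mm above the underside; above that a smooth round boss, 40 mm in diameter, to be gripped.
- hub: The pulley hub again: origin on the bore axis at its underside, same axes. The foot has through holes 10.4 mm in diameter at y = +36 and -36 mm for the dowel pins (it fits either way round). The bore, 20 mm across, goes right through, with one keyway on the +x side, 9 mm wide, reaching 15.7 mm from the axis, along the whole length, open at the top.
- shaft_head (a point): Keyed shaft, steel, 0.16 to 0.30 kg, upright in its stand at the start. Point: centre of its square head, 34 by 34 mm and 40 mm high, which is gripped on its flats (the faces look along the shaft's x and y); z up. A dark line on the head's top and side marks the key's side (+x). Home: head underside on the hub's top, this point 72 mm above the base plate's top.
- shaft: The keyed shaft again: origin on its axis at the tip of the stem, 64 mm below the head's centre, same axes. The round stem is 18 mm in diameter and 44 mm long up to the head, with a tapered tip. The key, 6 mm wide, stands out on the +x side to 14 mm from the axis and runs from 14 to 34 mm above the tip.
- stand: Fixed grey storage block 66 by 66 mm, 56 mm high, with a round hole 32 mm in diameter in its top in which the shaft stands loosely, its head resting on the block's top. Origin at the centre of its underside on the worktop, z up.
- window_cap: Bystander: flat round window cap, 61 mm in diameter, 13 mm high. Origin under its centre. Leave alone.
- kf_ring_2: Bystander: metal ring 41 mm in diameter, 14 mm high, with a dark seal. Origin under its centre. Leave alone.
- tape_roll: Bystander: white tape roll, 59 mm in diameter, 18 mm high, lying flat. Origin under its centre. Leave alone.
Things that resemble listed ones, but are neither listed nor needed, are in the scene too. Leave any purple look-alike of the shaft alone.

How it is judged:
By the outcome, as a careful person would: the job done as asked, in the order asked, and still so for the second after the job is handed in, while the arm keeps its last pose, push and grip.
It also fails if it takes over 58 s, if anything falls off the work surface, if the arm or the gripper's body presses on something with over 40 N, if the wrist force passes 120 N, or if a joint passes its speed limit or range.

## Working session

There is one attempt and no reset: what is moved stays moved. The work goes in short steps, Python scripts to look and compute and a tool call to move; the robot and the scene stay as the last step left them, time stands still between calls to the robot, and variables do not carry over. Pictures are saved under pics/ and viewed, about 8 in all and at most 12, crops included, and the job is handed in when it is done.

Besides the shell and the picture viewer there is one more tool, called after "Call:" by a JSON object that holds its "fn" and its "kwargs", one argument or row to a line. step_arm: Moves the arm, as the interface text tells. Its arguments: {"type":"object","properties":{"rows":{"type":"array"}},"required":["rows"]}

```bash
mkdir -p pics; cat > h.py <<'E'
import numpy as np,cv2
from plant import ctrl
def cam(n):
    p=ctrl.camera_params(n);R=cv2.Rodrigues(np.array(p['rvec'],float))[0];t=np.array(p['tvec'],float).ravel()
    f=210/np.tan(np.radians(p['vertical_fov'])/2);return R,t,f,p['cx'],p['cy']
def ray(n,u,v):
    R,t,f,cx,cy=cam(n);d=R.T@np.array([(u-cx)/f,(v-cy)/f,1]);return -R.T@t,d
def onz(n,u,v,z):
    c,d=ray(n,u,v);return c+d*(z-c[2])/d[2]
def proj(n,P):
    R,t,f,cx,cy=cam(n);q=R@np.array(P)+t;return np.array([f*q[0]/q[2]+cx,f*q[1]/q[2]+cy])
def tri(a,b):
    A=np.zeros((3,3));B=np.zeros(3)
    for n,u,v in (a,b):
        c,d=ray(n,u,v);d/=np.linalg.norm(d);M=np.eye(3)-np.outer(d,d);A+=M;B+=M@c
    return np.linalg.solve(A,B)
def obs():
    o=ctrl.get_obs();r=lambda k,n:np.round(o[k],n)
    print(o['clock'],r('tool_pos',4),r('orientation',2),'F',r('force',1),'M',r('moment',2),'op',np.round(o['opening'],4))
E
python3 - <<'E'
from h import *
for n in('top','side'):
    p=ctrl.camera_params(n);print({k:p[k] for k in p},  np.round(ray(n,280,210),3))
    im=ctrl.snapshot(n);cv2.imwrite(f'pics/{n}0.png',im)
    cv2.imwrite(f'pics/{n}0b.png',cv2.resize(im,(800,600),interpolation=cv2.INTER_CUBIC))
obs()
E
```

```text
{'vertical_fov': 47.72650543464119, 'cx': 279.65843533708943, 'cy': 207.7335512603406, 'rvec': array([ 2.11368256, -2.14485306,  0.17792173]), 'tvec': array([0.02234068, 0.48954793, 1.4117505 ])} [[ 0.241  0.01   1.475]
 [ 0.166  0.003 -0.986]]
{'vertical_fov': 47.22474198598622, 'cx': 284.1148804718875, 'cy': 213.81479717670408, 'rvec': array([ 2.16604216, -0.21414829,  0.09078891]), 'tvec': array([-0.48006539,  0.10423212,  1.17015895])} [[ 0.313 -0.98   0.743]
 [ 0.138  0.816 -0.562]]
0.1 [0.3042 0.6021 0.2257] [-8.9920e+01  1.0000e-02  1.5319e+02] F [-0.4  1.   0.2] M [-0.05 -0.03  0.02] op 0.0878
```

View pics/top0b.png

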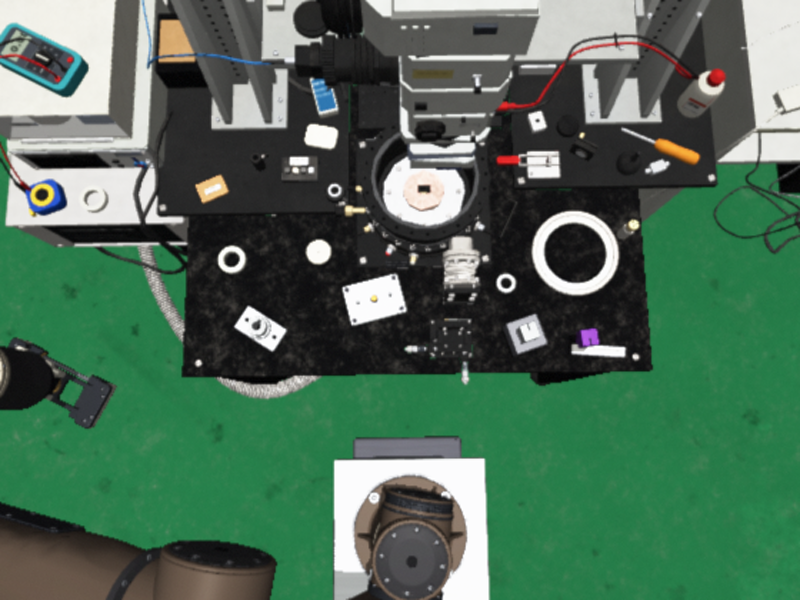

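View pics/side0b.png

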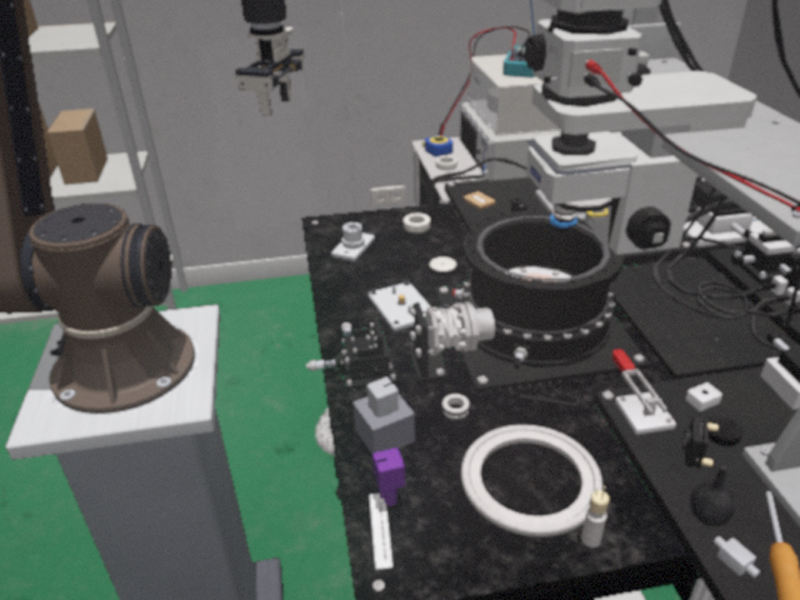

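The top view shows the hub at about (260,327), the base at (375,299), the stand with shaft at (526,333) and the purple look-alike at (588,338), all in 800-px coordinates. Next I'll take enlarged crops.

```bash
python3 - <<'E'
from h import *
t=cv2.imread('pics/top0.png');s=cv2.imread('pics/side0.png')
def crop(im,x,y,w,h):
    c=cv2.resize(im[y:y+h,x:x+w],None,fx=400/w,fy=300/h,interpolation=cv2.INTER_CUBIC)
    for i in range(0,w,10): cv2.line(c,(int(i*400/w),0),(int(i*400/w),4 if i%20 else 9),(0,255,255),1)
    for i in range(0,h,10): cv2.line(c,(0,int(i*300/h)),(4 if i%20 else 9,int(i*300/h)),(0,255,255),1)
    return c
A=np.vstack([np.hstack([crop(t,155,207,56,42),crop(t,234,187,56,42)]),np.hstack([crop(t,340,212,56,42),crop(s,240,255,64,60)])])
cv2.imwrite('pics/m1.png',A)
# plate / stand rectangles by masks
def show(n,im,box,lo,hi,z,name):
    x,y,w,h=box;g=cv2.cvtColor(im[y:y+h,x:x+w],cv2.COLOR_BGR2GRAY)
    m=cv2.inRange(g,lo,hi);m=cv2.morphologyEx(m,cv2.MORPH_CLOSE,np.ones((5,5)))
    c=max(cv2.findContours(m,cv2.RETR_EXTERNAL,cv2.CHAIN_APPROX_NONE)[0],key=cv2.contourArea)
    p=(c.reshape(-1,2)+[x,y]).astype(float)
    P=np.array([onz(n,u,v,z)[:2] for u,v in p]).astype(np.float32)
    r=cv2.minAreaRect(P*1000);print(name,r,np.round(cv2.boxPoints(r)).tolist())
show('top',t,(234,187,56,42),110,255,.012,'base')
show('top',t,(155,207,56,42),110,255,.009,'hubfoot')
show('top',t,(345,215,46,40),70,255,.056,'stand')
show('top',t,(345,215,46,40),185,255,.096,'head')
E
```

```text
base ((489.001953125, 70.73487091064453), (95.81910705566406, 125.8355484008789), 14.180009841918945) [[427.0, 120.0], [458.0, -2.0], [551.0, 21.0], [520.0, 143.0]]
hubfoot ((431.40283203125, 320.60723876953125), (103.99226379394531, 57.50445556640625), 56.97281265258789) [[379.0, 293.0], [427.0, 261.0], [484.0, 349.0], [436.0, 380.0]]
stand ((405.5842590332031, -249.8622589111328), (69.97321319580078, 69.88607788085938), 18.227664947509766) [[361.0, -228.0], [383.0, -294.0], [450.0, -272.0], [428.0, -206.0]]
head ((400.7574462890625, -242.82342529296875), (59.356727600097656, 59.457523345947266), 18.283916473388672) [[363.0, -224.0], [382.0, -280.0], [438.0, -262.0], [420.0, -205.0]]
```

View pics/m1.png

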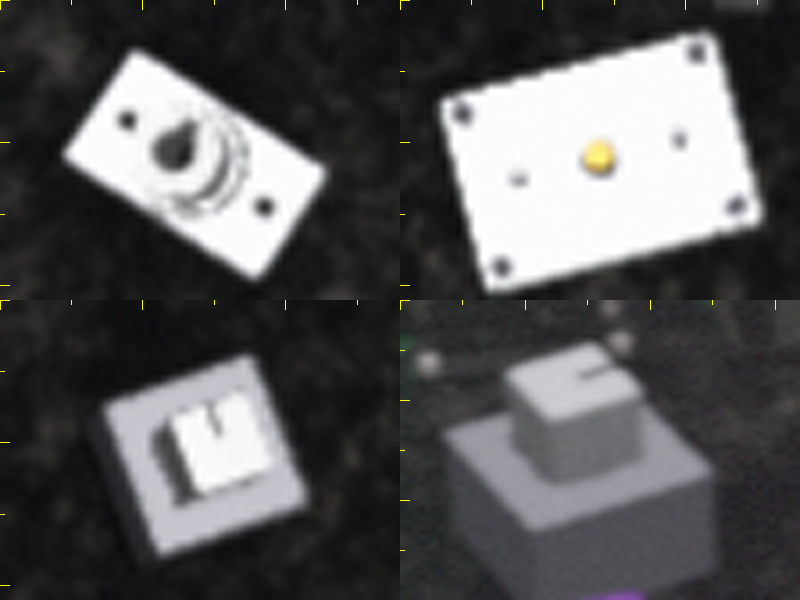

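The crops show:
- **Hub:** the keyway points up and to the right (yaw about -33°), with both foot holes visible.
- **Base:** four corner screws, two pins and the ejector are visible.
- **Shaft:** the head's mark points up and slightly left (yaw about +18°).

Next I'll refine these centres and check clearances.

```bash
python3 - <<'E'
from h import *
t=cv2.imread('pics/top0.png');g=cv2.cvtColor(t,cv2.COLOR_BGR2GRAY).astype(float)
T=lambda x0,y0,cx,cy:(x0+cx*.14-.43,y0+cy*.14-.43)
def blob(u,v,r=3):
    u0,v0=int(round(u)),int(round(v));w=np.clip(235-g[v0-r:v0+r+1,u0-r:u0+r+1],0,None)
    Y,X=np.mgrid[v0-r:v0+r+1,u0-r:u0+r+1];return (X*w).sum()/w.sum(),(Y*w).sum()/w.sum()
def pr(n,pts,z):
    P=[];
    for q in pts:
        b=blob(*T(*q));P.append(onz('top',*b,z)[:2]*1000)
    P=np.array(P);print(n,np.round(P,1).tolist(),'mean',P.mean(0).round(1));return P
P=pr('hubholes',[(155,207,127,120),(155,207,265,207)],.009);d=P[0]-P[1];print(np.degrees(np.arctan2(d[1],d[0])),np.hypot(*d))
S=pr('screws',[(234,187,63,113),(234,187,297,52),(234,187,337,206),(234,187,101,267)],.014)
for a,b in((0,1),(3,2)):d=S[a]-S[b];print(np.degrees(np.arctan2(d[1],d[0])),np.hypot(*d))
P=pr('pins',[(234,187,119,180),(234,187,280,139)],.024);d=P[0]-P[1];print(np.degrees(np.arctan2(d[1],d[0])),np.hypot(*d))
print('ejector',onz('top',*T(234,187,198,154),.028)*1000)
# head top: corners from crop3, (top-left, top-right, bottom-right, bottom-left)
m=(g>225).astype(np.uint8);m[:, :345]=0;m[:,391:]=0;m[:215]=0;m[255:]=0
c=max(cv2.findContours(m,cv2.RETR_EXTERNAL,cv2.CHAIN_APPROX_NONE)[0],key=cv2.contourArea).reshape(-1,2)
r=cv2.minAreaRect(np.array([onz('top',*p,.096)[:2]*1000 for p in c],np.float32));print('head',r)
for w in((170,418),(243,390),(270,470),(197,496)):print(np.round(onz('top',*T(340,212,*w[:1],w[1]-300),.096)*1000,1))
print('stand corners');
for w in((103,405),(250,354),(308,500),(160,557)):print(np.round(onz('top',*T(340,212,w[0],w[1]-300),.056)*1000,1))
k=.7
for n,a,b in(('valve front top',(461,284),(432,312)),('valve top',(463,240),(487,310)),('chamber rim left',(372,180),(474,235)),('chamber rim near',(430,243),(476,262)),('stage',(450,322),(372,325))):
    print(n,np.round(tri(('top',a[0]*k,a[1]*k),('side',b[0]*k,b[1]*k)),3))
for Q in([.431,.32,.052],[.49,.07,.03],[.4,-.245,.096]):print(proj('side',Q)/k)
E
```

```text
hubholes [[452.0, 351.6], [411.1, 289.1]] mean [431.6 320.3]
56.87085354250726 74.69682823295443
screws [[517.5, 136.6], [544.2, 27.9], [471.3, 6.6], [440.0, 115.6]] mean [493.2  71.7]
103.8029705602457 111.9676386789718
105.99994501738719 113.3727223365933
pins [[481.9, 106.7], [498.2, 37.0]] mean [490.1  71.8]
103.20651959996295 71.59754979509101
ejector [491.9087602   72.06326308  28.        ]
head ((406.2471923828125, -249.66781616210938), (31.24898910522461, 31.001041412353516), 17.5577335357666)
[ 416.4 -228.8   96. ]
[ 427.5 -259.2   96. ]
[ 394.4 -268.6   96. ]
[ 384.2 -238.4   96. ]
stand corners
[ 427.4 -207.8   56. ]
[ 448.2 -270.7   56. ]
[ 386. -292.   56.]
[ 363. -229.   56.]
valve front top [ 0.507 -0.111  0.115]
valve top [ 0.598 -0.119  0.111]
chamber rim left [0.669 0.071 0.154]
chamber rim near [ 0.589 -0.049  0.158]
stage [ 0.422 -0.088  0.088]
[350.66199292 226.69858906]
[399.20867534 295.90057115]
[375.8210136 385.4298835]
```

Call:
{"fn": "step_arm", "kwargs": {
  "rows": [
    [[1, 2.12, -4.7, 0, 0, 0, -1.05], [1, 2.12, -4.7, 0, 0, 0, -1.05], [1, 2.12, -4.7, 0, 0, 0, -1.05], [1, 2.12, -4.7, 0, 0, 0, -1.05], [1, 2.12, -4.7, 0, 0, 0, -1.05], [1, 2.12, -4.7, 0, 0, 0, -1.05], [1, 0, 0, -4, 0, 0, 0], [1, 0, 0, -4, 0, 0, 0], [1, 0, 0, -4, 0, 0, 0], [1, 0, 0, 0, 0, 0, 0], [1, 0, 0, 0, 0, 0, 0]]
  ]
}}

```text
clock: 1.48
tool_pos: [0.4322, 0.3211, 0.1078]
orientation: [-90.1, 0.0, 146.9]
force: [-1.5, 0.2, 0.6]
opening: 0.0876
```

Call:
{"fn": "step_arm", "kwargs": {
  "rows": [
    [[1, -0.07, -0.08, -3, 0, 0, 0], [1, 0, 0, -3, 0, 0, 0], [1, 0, 0, -2, 0, 0, 0], [1, 0, 0, 0, 0, 0, 0], [1, 0, 0, 0, 0, 0, 0]]
  ]
}}

```text
clock: 2.1
tool_pos: [0.4318, 0.3208, 0.0284]
orientation: [-90.2, 0.0, 146.9]
force: [0.1, 0.5, 0.1]
opening: 0.0875
```

```bash
cat >> h.py <<'E'
def shot(boxes,name):
    ims={n:ctrl.snapshot(n) for n in {b[0] for b in boxes}};o=[]
    for n,x,y,w,h in boxes:
        cv2.imwrite(f'pics/{name}_{n}.png',ims[n]);o.append(cv2.resize(ims[n][y:y+h,x:x+w],(400,int(400*h/w)),interpolation=cv2.INTER_CUBIC))
    cv2.imwrite(f'pics/{name}.png',np.hstack(o));return ims
E
python3 - <<'E'
from h import *
obs();shot([('top',145,197,76,76),('side',205,120,80,80)],'p2')
E
```

```text
2.1 [0.4318 0.3208 0.0284] [-9.0160e+01  2.0000e-02  1.4692e+02] F [0.1 0.5 0.1] M [ 0.06 -0.03 -0.05] op 0.0875
```

View pics/p2.png

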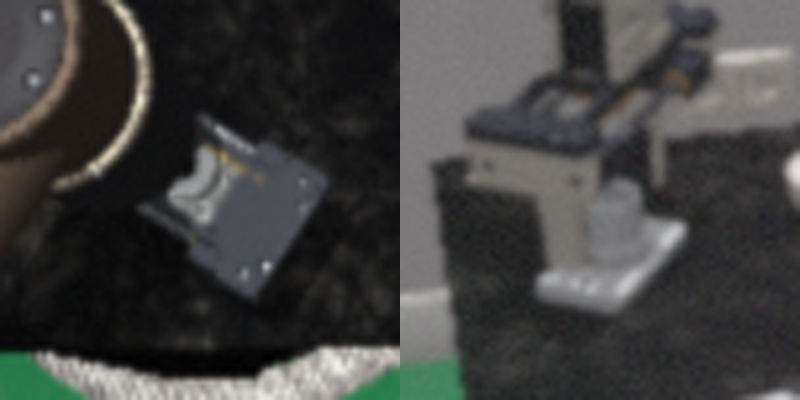

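The fingers straddle the boss: the side crop shows it between them at about (615,225), and the TCP sits just above the toothed ring. Closing and lifting.

Call:
{"fn": "step_arm", "kwargs": {
  "rows": [
    [[-1, 0, 0, 0, 0, 0, 0], [-1, 0, 0, 0, 0, 0, 0], [-1, 0, 0, 0, 0, 0, 0], [-1, 0, 0, 0, 0, 0, 0], [-1, 0, 0, 0, 0, 0, 0], [-1, 0, 0, 0, 0, 0, 0], [-1, 0, 0, 0.5, 0, 0, 0], [-1, 0, 0, 1.5, 0, 0, 0], [-1, 0, 0, 3, 0, 0, 0], [-1, 0, 0, 3, 0, 0, 0], [-1, 0, 0, 0, 0, 0, 0]]
  ]
}}

```text
clock: 3.58
tool_pos: [0.432, 0.321, 0.1098]
orientation: [-90.3, 0.0, 146.9]
force: [-0.4, -0.8, -4.6]
opening: 0.0397
```

Call:
{"fn": "step_arm", "kwargs": {
  "rows": [
    [[-1, 1.0, -4.15, 0, 0, 0, 7.87], [-1, 1.0, -4.15, 0, 0, 0, 7.87], [-1, 1.0, -4.15, 0, 0, 0, 7.87], [-1, 1.0, -4.15, 0, 0, 0, 7.87], [-1, 1.0, -4.15, 0, 0, 0, 7.87], [-1, 0.9, -4.17, 0, 0, 0, 7.87], [-1, 0, 0, -2, 0, 0, 0], [-1, 0, 0, -1.4, 0, 0, 0], [-1, 0, 0, 0, 0, 0, 0], [-1, 0, 0, 0, 0, 0, 0]]
  ]
}}

```text
clock: 4.82
tool_pos: [0.4901, 0.071, 0.0728]
orientation: [-90.0, 0.0, -165.8]
force: [0.8, 0.4, -2.8]
opening: 0.0396
```

```bash
python3 - <<'E'
from h import *
obs();shot([('top',222,170,80,80),('side',240,165,80,80)],'p3')
E
```

```text
4.825 [0.4901 0.071  0.0728] [-8.9990e+01  1.0000e-02 -1.6583e+02] F [ 0.8  0.4 -2.8] M [-0.05 -0.04 -0.05] op 0.0396
```

View pics/p3.png

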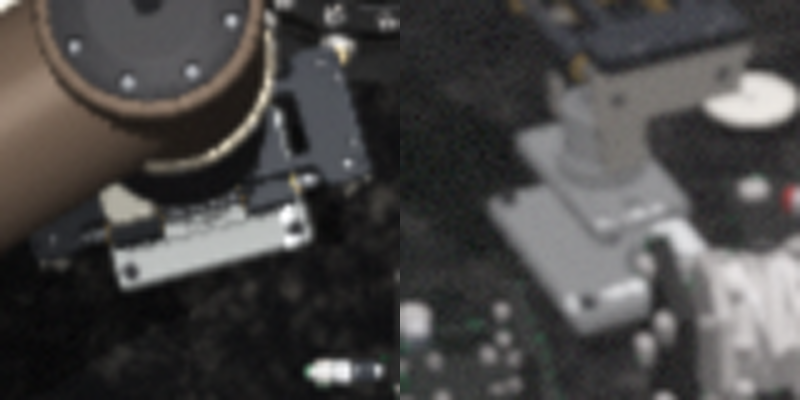

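The hub is over the base with its yaw matching. In the side crop the hub foot at about (605,190) is parallel to the plate. I'll nudge it and lower slowly.

Call:
{"fn": "step_arm", "kwargs": {
  "rows": [
    [[-1, 0.08, 0.07, -0.6, 0, 0, 0], [-1, 0, 0, -0.6, 0, 0, 0], [-1, 0, 0, -0.4, 0, 0, 0], [-1, 0, 0, -0.3, 0, 0, 0], [-1, 0, 0, -0.3, 0, 0, 0], [-1, 0, 0, 0, 0, 0, 0], [-1, 0, 0, 0, 0, 0, 0]]
  ]
}}

```text
clock: 5.8
tool_pos: [0.4908, 0.0711, 0.0507]
orientation: [-90.0, 0.0, -165.9]
force: [1.1, 0.3, -4.5]
opening: 0.0397
```

Call:
{"fn": "step_arm", "kwargs": {
  "rows": [
    [[-1, 0, 0, -0.25, 0, 0, 0], [-1, 0, 0, -0.25, 0, 0, 0], [-1, 0, 0, -0.2, 0, 0, 0], [-1, 0, 0, -0.2, 0, 0, 0], [-1, 0, 0, -0.1, 0, 0, 0], [-1, 0, 0, 0, 0, 0, 0], [-1, 0, 0, 0, 0, 0, 0]]
  ]
}}

```text
clock: 6.68
tool_pos: [0.4907, 0.0712, 0.0405]
orientation: [-90.0, 0.0, -165.9]
force: [1.4, -0.1, -3.9]
opening: 0.0396
```

Call:
{"fn": "step_arm", "kwargs": {
  "rows": [
    [[-1, 0, 0, -0.1, 0, 0, 0], [-1, 0, 0, -0.1, 0, 0, 0], [-1, 0, 0, 0, 0, 0, 0]]
  ]
}}

```text
clock: 7.05
tool_pos: [0.4908, 0.0712, 0.0386]
orientation: [-90.0, 0.0, -165.9]
force: [0.1, 0.7, -4.1]
opening: 0.0396
```

Call:
{"fn": "step_arm", "kwargs": {
  "rows": [
    [[-1, 0, 0, -0.1, 0, 0, 0], [-1, 0, 0, 0, 0, 0, 0], [-1, 0, 0, -0.1, 0, 0, 0], [-1, 0, 0, 0, 0, 0, 0]]
  ]
}}

```text
clock: 7.55
tool_pos: [0.491, 0.0713, 0.0383]
orientation: [-90.0, 0.1, -165.8]
force: [-6.9, 0.7, 19.4]
opening: 0.0397
```

```bash
python3 - <<'E'
from h import *
obs();shot([('top',222,170,80,80),('side',240,165,80,80)],'p4')
E
```

```text
7.55 [0.491  0.0713 0.0383] [-8.9990e+01  6.0000e-02 -1.6584e+02] F [-6.9  0.7 19.4] M [-0.12  2.47 -0.06] op 0.0397
```

View pics/p4.png

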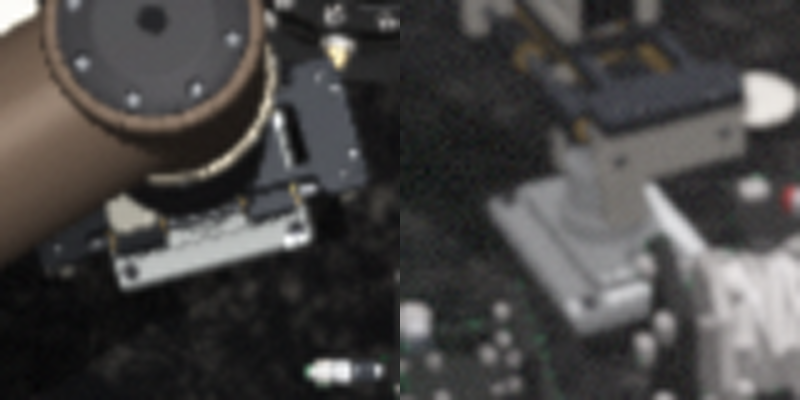

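The side crop shows the foot flat on the plate at about (580,240), and contact force rose sharply at full depth. I'll relieve the load, open and retreat.

Call:
{"fn": "step_arm", "kwargs": {
  "rows": [
    [[-1, 0, 0, 0.15, 0, 0, 0], [1, 0, 0, 0, 0, 0, 0], [1, 0, 0, 0, 0, 0, 0], [1, 0, 0, 0, 0, 0, 0], [1, 0, 0, 0, 0, 0, 0], [1, 0, 0, 3, 0, 0, 0], [1, 0, 0, 5, 0, 0, 0], [1, 0, 0, 5, 0, 0, 0], [1, -1.5, -4, 0, 0, 0, 0.7], [1, -1.5, -6, 0, 0, 0, 1], [1, -1.5, -6, 0, 0, 0, 1], [1, -1.5, -6, 0, 0, 0, 1]]
  ]
}}

```text
clock: 9.15
tool_pos: [0.43, -0.1504, 0.1684]
orientation: [-90.0, 0.0, -162.1]
force: [0.5, -0.5, -0.3]
opening: 0.0874
```

```bash
python3 - <<'E'
from h import *
obs();shot([('top',237,187,56,56),('side',240,165,80,80)],'p5')
E
```

```text
9.15 [ 0.43   -0.1504  0.1684] [-8.9990e+01  5.0000e-02 -1.6209e+02] F [ 0.5 -0.5 -0.3] M [-0.12 -0.26 -0.02] op 0.0874
```

View pics/p5.png

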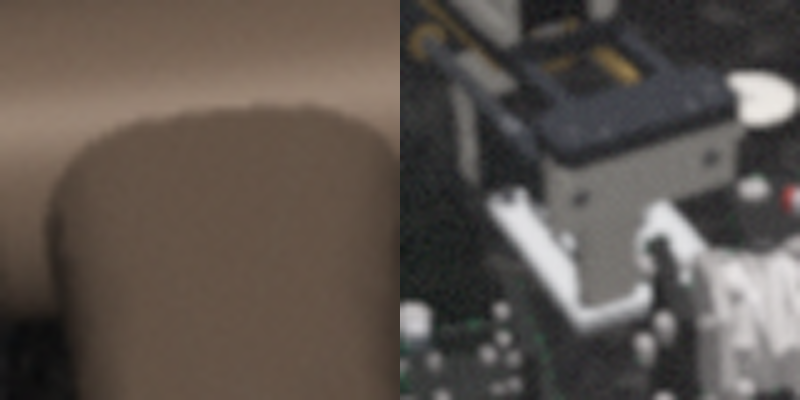

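The arm and gripper block both views of the hub, so I'll look again once over the shaft.

Call:
{"fn": "step_arm", "kwargs": {
  "rows": [
    [[1, -1.2, -4.95, 0, 0, 0, 0], [1, -1.2, -4.95, 0, 0, 0, 0], [1, 0, 0, -3, 0, 0, 0], [1, 0, 0, -1.5, 0, 0, 0], [1, 0, 0, 0, 0, 0, 0], [1, 0, 0, 0, 0, 0, 0]]
  ]
}}

```text
clock: 10.0
tool_pos: [0.4073, -0.2477, 0.1237]
orientation: [-90.0, 0.0, -162.1]
force: [0.8, 0.6, 0.4]
opening: 0.0876
```

```bash
python3 - <<'E'
from h import *
obs();shot([('top',237,182,64,64),('side',225,235,100,100)],'p6')
E
```

```text
10.0 [ 0.4073 -0.2477  0.1237] [-8.9970e+01  3.0000e-02 -1.6214e+02] F [0.8 0.6 0.4] M [-0.08 -0.05  0.  ] op 0.0876
```

View pics/p6.png

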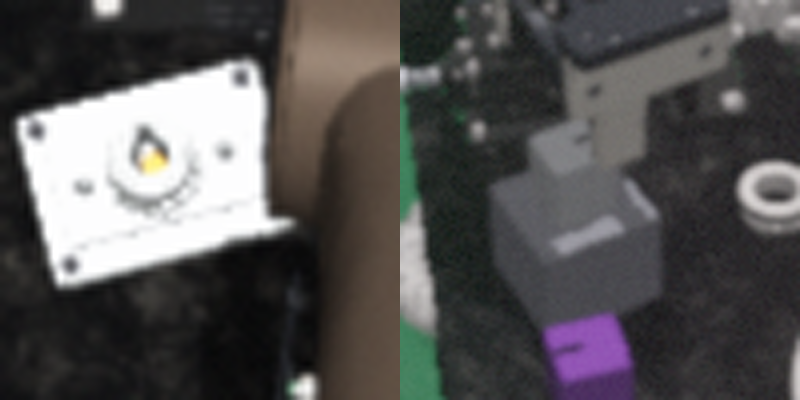

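The hub sits on the base with both pins showing in its foot holes, at crop (85,187) and (225,152). The ejector is visible in the bore and the keyway points up. I'll check the gripper-to-shaft offset numerically before descending.

```bash
python3 - <<'E'
from h import *
c=np.array([.4073,-.2477,.1237]);j=np.array([np.cos(np.radians(107.9)),np.sin(np.radians(107.9)),0])
cr=lambda p:(np.round((p-np.array([225,235]))*4)+[400,0]).tolist()
for s in(-.065,-.044,0,.044,.065):print(s,cr(proj('side',c+s*j)))
for z in(.056,.096):print('head',z,cr(proj('side',[.406,-.2495,z])))
E
```

```text
-0.065 [628.0, 176.0]
-0.044 [607.0, 150.0]
0 [565.0, 99.0]
0.044 [527.0, 51.0]
0.065 [509.0, 29.0]
head 0.056 [568.0, 202.0]
head 0.096 [565.0, 143.0]
```

Call:
{"fn": "step_arm", "kwargs": {
  "rows": [
    [[1, -0.12, -0.15, -2, 0, 0, 0], [1, 0, 0, -2, 0, 0, 0], [1, 0, 0, -1.5, 0, 0, 0], [1, 0, 0, -0.7, 0, 0, 0], [1, 0, 0, 0, 0, 0, 0], [-1, 0, 0, 0, 0, 0, 0], [-1, 0, 0, 0, 0, 0, 0], [-1, 0, 0, 0, 0, 0, 0], [-1, 0, 0, 0, 0, 0, 0], [-1, 0, 0, 0, 0, 0, 0], [-1, 0, 0, 0, 0, 0, 0]]
  ]
}}

```text
clock: 11.48
tool_pos: [0.4055, -0.2494, 0.0611]
orientation: [-90.0, 0.0, -162.2]
force: [0.4, -0.8, -0.3]
opening: 0.0337
```

Call:
{"fn": "step_arm", "kwargs": {
  "rows": [
    [[-1, 0, 0, 1, 0, 0, 0], [-1, 0, 0, 2, 0, 0, 0], [-1, 0, 0, 3, 0, 0, 0], [-1, 0, 0, 3, 0, 0, 0], [-1, 0, 0, 3, 0, 0, 0], [-1, 0, 0, 0, 0, 0, 0], [-1, 0, 0, 0, 0, 0, 0]]
  ]
}}

```text
clock: 12.35
tool_pos: [0.4049, -0.2491, 0.1807]
orientation: [-90.0, -0.0, -162.2]
force: [0.4, -0.1, -2.1]
opening: 0.0341
```

```bash
python3 - <<'E'
from h import *
obs();ims=shot([('top',237,182,64,64),('side',225,185,100,100)],'p7')
t=ims['top'];
# refined: pins & ejector vs before, in the new top picture
g=cv2.cvtColor(t,cv2.COLOR_BGR2GRAY).astype(float)
def blob(u,v,r=2):
    u0,v0=int(round(u)),int(round(v));w=np.clip(240-g[v0-r:v0+r+1,u0-r:u0+r+1],0,None);Y,X=np.mgrid[v0-r:v0+r+1,u0-r:u0+r+1];return (X*w).sum()/w.sum(),(Y*w).sum()/w.sum()
P=np.array([onz('top',*blob(237+a*.16-.4,182+b*.16-.4),.028)[:2]*1000 for a,b in((85,187),(225,152))]);d=P[0]-P[1]
print(P,P.mean(0),np.degrees(np.arctan2(d[1],d[0])),np.hypot(*d))
E
```

```text
12.35 [ 0.4049 -0.2491  0.1807] [-9.004e+01 -1.000e-02 -1.622e+02] F [ 0.4 -0.1 -2.1] M [-0.06  0.02  0.04] op 0.0341
[[481.58036999 107.27563984]
 [498.4691707   37.20071092]] [490.02477035  72.23817538] 103.55047028317311 72.08139325348121
```

View pics/p7.png

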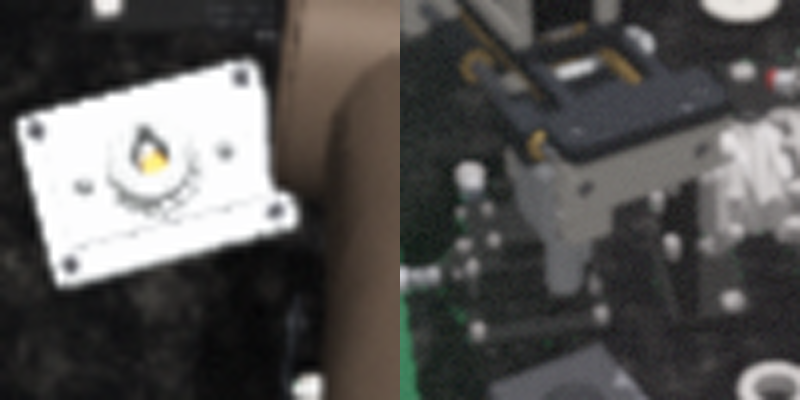

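Call:
{"fn": "step_arm", "kwargs": {
  "rows": [
    [[-1, 1.43, 5.35, 0, 0, 0, -0.65], [-1, 1.43, 5.35, 0, 0, 0, -0.65], [-1, 1.43, 5.35, 0, 0, 0, -0.65], [-1, 1.43, 5.35, 0, 0, 0, -0.65], [-1, 1.43, 5.35, 0, 0, 0, -0.65], [-1, 1.43, 5.35, 0, 0, 0, -0.65], [-1, 0, 0, -3, 0, 0, 0], [-1, 0, 0, -2.2, 0, 0, 0], [-1, 0, 0, 0, 0, 0, 0], [-1, 0, 0, 0, 0, 0, 0]]
  ]
}}

```text
clock: 13.7
tool_pos: [0.4916, 0.0716, 0.1294]
orientation: [-90.0, -0.0, -166.1]
force: [0.5, -0.2, -1.0]
opening: 0.0338
```

```bash
python3 - <<'E'
from h import *
obs();ims=shot([('top',237,172,64,64),('side',250,165,64,64)],'p8')
k=400/64
cr=lambda p:(np.round((p-np.array([250,165]))*k)+[400,0]).tolist()
o=ctrl.get_obs()['tool_pos'];dz=o[2]-.0611
for z in(.012,.03,.056):print('axis',cr(proj('side',[o[0],o[1],z+dz])))
for z in(.023,.064,):print('hub',z,cr(proj('side',[.4907,.0715,z])))
E
```

```text
13.7 [0.4916 0.0716 0.1294] [ -89.98   -0.   -166.08] F [ 0.5 -0.2 -1. ] M [ 0.02 -0.01 -0.01] op 0.0338
axis [585.0, 159.0]
axis [584.0, 122.0]
axis [583.0, 68.0]
hub 0.023 [585.0, 275.0]
hub 0.064 [583.0, 194.0]
```

View pics/p8.png

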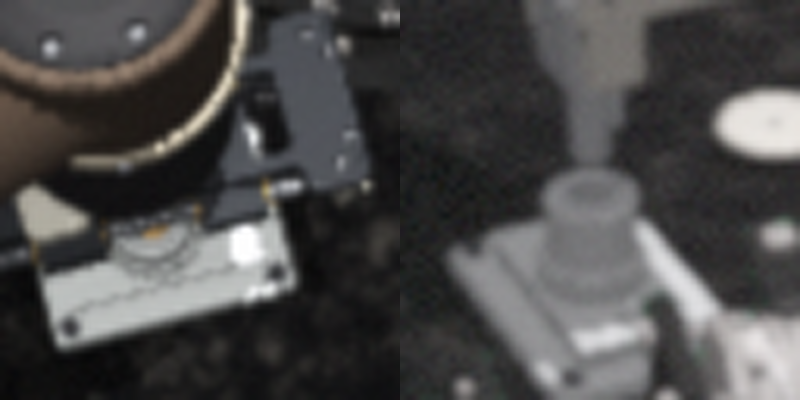

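The stem hangs over the hub: stem at about column 589, boss at about 590, with the key on the right (+x). I'll measure edge midpoints numerically.

```bash
python3 - <<'E'
from h import *
g=cv2.GaussianBlur(cv2.cvtColor(cv2.imread('pics/p8_side.png'),cv2.COLOR_BGR2GRAY),(3,3),.6).astype(int)
for v in range(183,208):print(v,g[v,268:294])
E
```

```text
183 [ 40  41  38  38  41  41  42  47  63  84  97 101 102 103 101  98  95  81
  58  47  44  42  41  43  43  45]
184 [ 39  40  37  38  38  37  39  46  62  83  98 102 103 103  99  95  89  75
  54  43  41  41  41  41  40  43]
185 [ 39  38  37  37  37  38  39  43  59  81  97 102 103 103  97  87  76  61
  47  37  38  39  38  37  39  41]
186 [ 38  38  37  37  36  39  38  42  58  78  96 103 104 103  95  81  62  49
  40  39  38  38  40  39  39  43]
187 [ 39  39  39  38  37  39  39  42  56  77  95 102 103 101  94  79  58  45
  40  41  41  39  40  42  41  43]
188 [ 40  41  39  37  38  39  40  43  56  77  93 101 104 101  94  78  58  45
  42  43  43  41  41  43  42  44]
189 [ 40  42  41  40  41  40  41  43  53  72  90 100 103 100  92  75  54  43
  42  43  44  45  45  48  52  52]
190 [39 39 40 42 44 44 46 45 50 64 83 94 97 94 84 67 52 45 41 44 45 48 52 57
 58 57]
191 [40 43 42 44 45 46 46 49 55 67 82 92 95 94 85 71 59 51 43 43 45 49 54 59
 58 54]
192 [ 41  40  40  40  42  47  54  66  77  89 101 108 110 109 104  93  83  70
  59  49  46  50  52  55  55  52]
193 [ 39  36  35  35  41  57  77  94 105 1
[... 922 characters left out ...]

 122 144 167 165 131  85  56  52]
202 [134 138 140 141 135 123 113 111 114 117 118 119 120 120 119 118 115 115
 121 146 178 192 173 127  79  55]
203 [144 145 144 142 135 122 113 111 114 117 118 118 118 119 119 118 115 114
 118 137 171 196 196 167 115  71]
204 [145 145 144 140 132 120 114 113 115 117 118 119 119 120 120 118 115 115
 116 127 155 186 202 192 154 104]
205 [142 145 143 138 130 123 115 114 116 117 119 120 121 120 119 118 117 115
 116 124 144 176 201 206 187 147]
206 [138 144 143 137 129 124 119 117 117 117 118 119 119 119 118 118 118 118
 120 126 139 166 196 211 208 185]
207 [132 139 141 136 127 124 124 122 121 120 120 121 121 121 122 121 122 124
 126 128 134 154 183 206 214 207]
```

Call:
{"fn": "step_arm", "kwargs": {
  "rows": [
    [[-1, -0.07, 0, -0.6, 0, 0, 0], [-1, 0, 0, -0.6, 0, 0, 0], [-1, 0, 0, -0.5, 0, 0, 0], [-1, 0, 0, -0.4, 0, 0, 0], [-1, 0, 0, -0.4, 0, 0, 0], [-1, 0, 0, 0, 0, 0, 0], [-1, 0, 0, 0, 0, 0, 0]]
  ]
}}

```text
clock: 14.68
tool_pos: [0.4907, 0.0717, 0.1041]
orientation: [-90.0, 0.0, -166.1]
force: [0.4, 0.1, -2.4]
opening: 0.0341
```

Call:
{"fn": "step_arm", "kwargs": {
  "rows": [
    [[-1, 0, 0, -0.25, 0, 0, 0], [-1, 0, 0, -0.2, 0, 0, 0], [-1, 0, 0, -0.2, 0, 0, 0], [-1, 0, 0, -0.2, 0, 0, 0], [-1, 0, 0, -0.2, 0, 0, 0], [-1, 0, 0, 0, 0, 0, 0]]
  ]
}}

```text
clock: 15.42
tool_pos: [0.4905, 0.0716, 0.0934]
orientation: [-90.0, -0.0, -166.1]
force: [-0.1, -0.1, -1.3]
opening: 0.0338
```

The key is already 6 mm into the keyway with no resistance, so I'll continue.

Call:
{"fn": "step_arm", "kwargs": {
  "rows": [
    [[-1, 0, 0, -0.3, 0, 0, 0], [-1, 0, 0, -0.3, 0, 0, 0], [-1, 0, 0, -0.3, 0, 0, 0], [-1, 0, 0, -0.3, 0, 0, 0], [-1, 0, 0, -0.3, 0, 0, 0], [-1, 0, 0, 0, 0, 0, 0]]
  ]
}}

```text
clock: 16.18
tool_pos: [0.4904, 0.0715, 0.0783]
orientation: [-90.0, -0.0, -166.1]
force: [-0.3, 0.1, -1.2]
opening: 0.034
```

Call:
{"fn": "step_arm", "kwargs": {
  "rows": [
    [[-1, 0, 0, -0.2, 0, 0, 0], [-1, 0, 0, -0.2, 0, 0, 0], [-1, 0, 0, -0.2, 0, 0, 0], [-1, 0, 0, -0.1, 0, 0, 0], [-1, 0, 0, 0, 0, 0, 0]]
  ]
}}

```text
clock: 16.8
tool_pos: [0.4908, 0.0718, 0.0717]
orientation: [-90.0, 0.0, -166.1]
force: [0.3, -0.1, 4.9]
opening: 0.0338
```

Call:
{"fn": "step_arm", "kwargs": {
  "rows": [
    [[-1, 0, 0, -0.1, 0, 0, 0], [-1, 0, 0, -0.1, 0, 0, 0], [-1, 0, 0, -0.05, 0, 0, 0], [-1, 0, 0, 0, 0, 0, 0]]
  ]
}}

```text
clock: 17.3
tool_pos: [0.4908, 0.0717, 0.0693]
orientation: [-90.0, 0.0, -166.1]
force: [-1.0, 0.6, 6.3]
opening: 0.0338
```

Call:
{"fn": "step_arm", "kwargs": {
  "rows": [
    [[-1, 0, 0, -0.1, 0, 0, 0], [-1, 0, 0, 0, 0, 0, 0], [-1, 0, 0, 0, 0, 0, 0]]
  ]
}}

```text
clock: 17.68
tool_pos: [0.4908, 0.0717, 0.069]
orientation: [-90.0, 0.0, -166.1]
force: [-4.8, -0.4, 14.5]
opening: 0.0339
```

Call:
{"fn": "step_arm", "kwargs": {
  "rows": [
    [[-1, 0, 0, -0.06, 0, 0, 0], [-1, 0, 0, 0, 0, 0, 0], [-1, 0, 0, 0, 0, 0, 0], [-1, 0, 0, 0, 0, 0, 0]]
  ]
}}

```text
clock: 18.18
tool_pos: [0.4909, 0.0718, 0.069]
orientation: [-90.0, 0.1, -166.0]
force: [-8.4, 0.0, 20.4]
opening: 0.0337
```

```bash
python3 - <<'E'
from h import *
obs();ims=shot([('top',237,172,64,64),('side',250,165,64,64)],'p9');obs()
E
```

```text
18.175 [0.4909 0.0718 0.069 ] [-8.9990e+01  6.0000e-02 -1.6605e+02] F [-8.4  0.  20.4] M [ 0.12  2.85 -0.08] op 0.0337
18.275 [0.4909 0.0718 0.069 ] [-8.9990e+01  6.0000e-02 -1.6605e+02] F [-8.3 -0.8 21.5] M [ 0.08  2.8  -0.06] op 0.0334
```

View pics/p9.png

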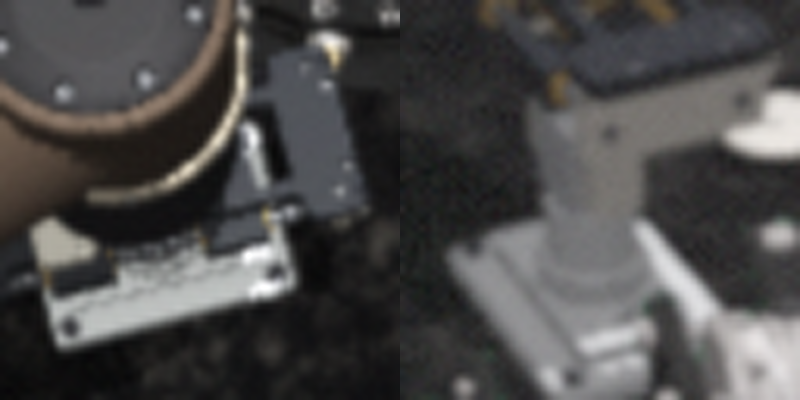

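The side crop shows the head directly on the boss at about (595,210) with no gap. The TCP height of 0.0690 m matches the expected home of 0.0691 m, and the stop is firm. Handing in.

```bash
python3 -c "
from h import *
ctrl.close_job();obs()"
```

```text
the job is handed in; nothing more can be done
the job is handed in; nothing more can be done
```

I set the hub on both dowel pins and let go of it. I then took the shaft from its stand, turned it about 4° to line up its key, and pushed it home against the spring. The job was handed in at about 18 s, with the gripper still holding the shaft down.

- **Hub:** after release, the top view showed both pins in the foot holes and the ejector in the bore. On the way down, contact came about 2 mm lower than I expected. I put that down to the hub slipping slightly in the grip, and the picture showed the foot flat on the plate.
- **Shaft:** the key entered the keyway without resistance. The tool stopped firmly at 0.0690 m, against 0.0691 m expected when home. The last picture showed no gap under the head.
- **Holding force:** the wrist read about 21 N upward, which includes the spring. It also read about 8 N sideways in x, which I left uncorrected.
- **Bystanders:** I never moved the tool near them, but I took no final picture to check their positions.

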